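# Reset the throttle valve

## Robot

A 6-joint arm with a two-finger parallel gripper is mounted at the origin on a cart in front of the work surface, level with it; the furniture and walls round the work are solid. World frame = base frame: x ahead of the robot, y to its left, z up, the work surface at z = 0. Lengths are in m, angles in rad, forces in N, time in s.
With the tool pointing down it reaches from about 0.275 to 0.75 m from the base axis. Payload 10.2 kg.
Tool frame: the origin (TCP) lies midway between the tips of the shut fingers; the grasp point (between the pads) lies robot.tcp_to_grasp behind it (robot.tcp_to_grasp is the distance from the TCP to the grasp point, in m); z points along the fingers, y is the line along which they close (so a half turn about z gives the same grasp; the last joint's range is limited). The gripper opens to 85 mm and grips with 20 to 120 N. Pads are 22 mm wide; open, the fingers measure 114 mm over their backs; the gripper's body (76 mm by 85 mm) begins 54 mm behind the grasp point. The pads swing forward as they close: fully open they stand 13 mm farther back than shut.
Start: joints at [1.035, 0.313, 1.498, -0, 1.331, -0.223], TCP at [0.162, 0.5, 0.231] pointing down, gripper open.
Joint ranges: [-2.94, 2.94], [-0.97, 2.17], [0.19, 2.56], [-1.23, 4.37], [0.02, 3.11], [-2.88, 2.88]. Speed limits (rad/s): [2.39, 2.39, 3.01, 3.14, 3.14, 3.14].

## Interface

Orientations are given as a rotation vector (axis times angle).
In Python, from bench import robot, viewer gives the robot as it stands (robot), with the cameras (viewer).
- The arm moves only by the shell command python3 drive.py, which reads ROWS from standard input. ROWS is a JSON list of rows, 1 to 12 of them, each written [opening, [dx, dy, dz], [rx, ry, rz]]: the opening from 0.0 (shut) to 1.0 (fully open), then dx, dy, dz in m, then a rotation vector rx, ry, rz in rad; each row shifts and turns the commanded pose from where the row before left it, along the tool's axes as they then stand; what a row does not reach is not made up. A row lasts 1/8 s, in which the tool goes at most 0.0625 m and 0.188 rad, less where a joint would pass 70% of its speed; a pose out of reach is approached as far as the arm can. The fingers move at their own pace and stop on an object; the grip force is fixed at half the most. Time passes only in rows, so rows that do not move let the fingers close. It prints the time, the measured TCP pose, the force, the opening and the grip force at its end. Input that does not fit is refused with a message, and nothing moves.
- robot.get_state(): the state, without advancing time (a new reading comes with each control period).
- viewer.snapshot(name): name is "scene" or "top" or "wrist"; returns the picture (384x512x3 uint8, red, green, blue); there is no depth.
- viewer.calibration(name): a dict with "camera_matrix" (3x3 intrinsics, pixels), "D" ([k1, k2, p1, p2, k3] as OpenCV has them; the pictures are not rectified), "R" (3x3) and "t" (3): a world point X has camera coordinates R X + t; the wrist camera has in their place "hand_eye" (4x4, takes a point from camera to tool coordinates, whose origin is the TCP and whose axes are the flange's). Camera axes: x right, y down, z forward; pixel columns grow to the right and rows downward; lengths in m; the calibration is good to about 2 mm. A picture is of the moment at which its call begins: read the wrist's pose just before it. calibration takes no time and is no camera call.
- robot.sign_off(): hands the job in; it is judged then, once.
The state is a dict: "t": time; "qpos": joint angles; "qd": joint speeds; "effort": joint torques, N m; "tool_pos": TCP position; "tcp_rot": TCP orientation; "contact_force": force on the tool from outside, world axes, zero at the start; "ft_torque": the same for the moment, N m; "width": opening from 0.0 (shut) to 1.0 (fully open); "grip_force": force on a finger pad.
Only numpy, scipy, OpenCV 4.12 (cv2) and the standard library are available. Lean on these libraries where they do the work, as an engineer would, in place of code of your own. Each camera call takes 0.05 s, during which the arm holds its last target. There are 200 camera calls.

## Task

Lift the yellow lock-out collar up off its post on the valve and stand it upright on the bench clear of the valve. Then crank the red handwheel clockwise until the valve is closed on its stop, back it off exactly two full turns (within about ten degrees), and finish still gripping the black crank handle, wheel at rest. Leave everything else on the bench where it is.

Things in the scene. Friction and masses are not known exactly. Their poses are not given: they have to be found in the camera images.
- valve: throttle valve bolted to the bench: grey plate 140 x 170 x 8 mm, brass body, pipe stubs along its x axis (ends 90 mm from the axis, at most 42 mm high), red handwheel and lock post. Origin on the wheel's upright axis at bench height, z up; yaw varies. The bench top (z = 0) to its left, round x = 0.45, y = 0.33, is free
- lock_post (a point): top of the fixed steel lock post, 70 mm above the bench, at x = 0, y = +78 mm in the frame of valve: 22 mm thick up to its shoulder at 45 mm, above that a pin 12 mm thick. The pin stands outside the circle that the crank handle sweeps, lower than most of the handle
- closed_mark (a point): short white mark on the valve's plate, 67 mm from the wheel's axis, 50 degrees from the valve's +x towards its -y: it lies in the direction in which the crank handle stands when the valve is closed
- handwheel (a joint): red level handwheel, 110 mm across, rim top 68 mm above the bench, hub 70 mm. Angle in rad: 0 = closed on the hard stop, grows counter-clockwise from above (opening), 6.283 a turn; starts 0.5 to 1.25 turns open, opens to 4. Friction takes 2 to 3 N at the handle; stays where left. Handle's direction from the axis in the frame of valve: this angle minus 0.88, counter-clockwise from +x
- crank_handle: black upright crank handle on the handwheel, 55 mm from the wheel's axis, 20 mm thick, 37 mm tall; origin at the centre of its underside, 69 mm above the bench (top at 106 mm). It spins freely on its own pin, so a gripper holding it from above can go round the circle without turning. It is the handle to hold at the end
- lock_collar: yellow lock-out collar with two black bands: tube 38 mm across, bore 16 mm, 63 mm tall, 60 to 130 g; origin at the centre of its underside, z up along the bore. It hangs loose over the pin of the lock post on the shoulder (underside 45 mm, top 108 mm above the bench) and must rise 25 mm to come free. There it blocks the crank handle's way to closed
- jar_white: small white enamel jar with white cap, 38 mm wide, 42 mm tall; a bystander, origin at the centre of its underside
- jar_yellow: small yellow enamel jar with white cap, 38 mm wide, 42 mm tall; a bystander, origin at the centre of its underside
- jar_resin: amber resin jar with black cap, 43 mm wide, 55 mm tall; a bystander, origin at the centre of its underside
- tip_tin: closed blue tin, 65 x 89 x 28 mm; a bystander, origin at the centre of its underside
- medal_gold_22: golden octagonal medal lying flat, 90 mm wide, 8 mm thick; a bystander, origin at the centre of its underside
- syringe_green: syringe with green filling, lying, 33 x 154 x 20 mm; a bystander, origin at the centre of its underside
- touch_brush: thin wooden brush, lying, 10 x 159 x 10 mm; a bystander, origin at the centre of its underside
- scraper: scraper with green handle, lying, 20 x 118 x 15 mm; a bystander, origin at the centre of its underside

How it is judged:
By the outcome, as a careful person would: the job done as asked, in the order asked, and still so for the second after the job is handed in, while the arm keeps its last pose, push and grip.
It also fails if it takes over 72 s, if anything falls off the work surface, if the arm or the gripper's body presses on something with over 40 N, if the wrist force passes 120 N, or if a joint passes its speed limit or range.

## Working session

There is one attempt and no reset: what is moved stays moved. The work goes in short steps, Python scripts to look and compute and a shell command to move; the robot and the scene stay as the last step left them, time stands still between calls to the robot, and variables do not carry over. Pictures are saved under pics/ and viewed, at most 10 in all, crops included, and the job is handed in when it is done.

```bash
ls; mkdir -p pics
cat > h.py <<'E'
import numpy as np,cv2
from bench import robot, viewer
from scipy.spatial.transform import Rotation as Ro
def cam(n):
    c=viewer.calibration(n);return np.array(c["camera_matrix"]),np.array(c["D"]),c
def ray(n,uv,pose=None):
    K,D,c=cam(n)
    p=cv2.undistortPoints(np.array([[uv]],float),K,D)[0,0];d=np.array([p[0],p[1],1])
    if n!="wrist":
        R=np.array(c["R"]);t=np.array(c["t"]);o=-R.T@t;d=R.T@d
    else:
        H=np.array(c["hand_eye"]);T=np.eye(4);T[:3,:3]=Ro.from_rotvec(pose[1]).as_matrix();T[:3,3]=pose[0]
        M=T@H;o=M[:3,3];d=M[:3,:3]@d
    return o,d/np.linalg.norm(d)
def atz(n,uv,z,pose=None):
    o,d=ray(n,uv,pose);return o+d*(z-o[2])/d[2]
def tri(*rays):
    A=0;b=0
    for o,d in rays:
        P=np.eye(3)-np.outer(d,d);A=A+P;b=b+P@o
    x=np.linalg.solve(A,b);return x,[np.linalg.norm((np.eye(3)-np.outer(d,d))@(x-o)) for o,d in rays]
def proj(n,X):
    K,D,c=cam(n);return cv2.projectPoints(np.array([X],float),cv2.Rodrigues(np.array(c["R"]))[0],np.array(c["t"]),K,D)[0][0,0]
def save(img,f,s=1,crop=None):
    if crop: x0,y0,x1,y1=crop;img=img[y0:y1,x0:x1]
    cv2.imwrite(f,cv2.resize(img[:,:,::-1],None,fx=s,fy=s,interpolation=cv2.INTER_CUBIC))
E
python3 - <<'E'
from h import *
s=viewer.snapshot("scene");t=viewer.snapshot("top")
np.save("s0.npy",s);np.save("t0.npy",t)
save(s,"pics/s0.png",1.5);save(t,"pics/t0.png",1.5)
st=robot.get_state();print({k:np.round(v,3) for k,v in st.items()},robot.tcp_to_grasp)
for n in("scene","top"):
    o,d=ray(n,(256,192));print(n,o,d)
E
```

```text
bench.py
drive.py
pics
{'t': np.float64(0.1), 'qpos': array([ 1.035,  0.313,  1.498,  0.   ,  1.331, -0.223]), 'qd': array([ 0.   , -0.003,  0.   , -0.002, -0.   ,  0.001]), 'effort': array([ 1.0000e-03, -4.1290e+01, -2.6014e+01, -0.0000e+00,  3.0000e-03,
        0.0000e+00]), 'tool_pos': array([0.161, 0.499, 0.231]), 'tcp_rot': array([-4.890e-01, -3.103e+00,  2.000e-03]), 'contact_force': array([ 0.062, -0.057, -0.341]), 'ft_torque': array([ 0.011, -0.016,  0.004]), 'grip_force': np.float64(0.0), 'width': np.float64(1.001)} 0.0187
scene [ 0.87698312 -0.53187748  0.90074456] [-0.25446667  0.61216577 -0.74866533]
top [0.50099591 0.17158205 1.11929434] [ 0.06611523 -0.03069061 -0.99733989]
```

View pics/s0.png

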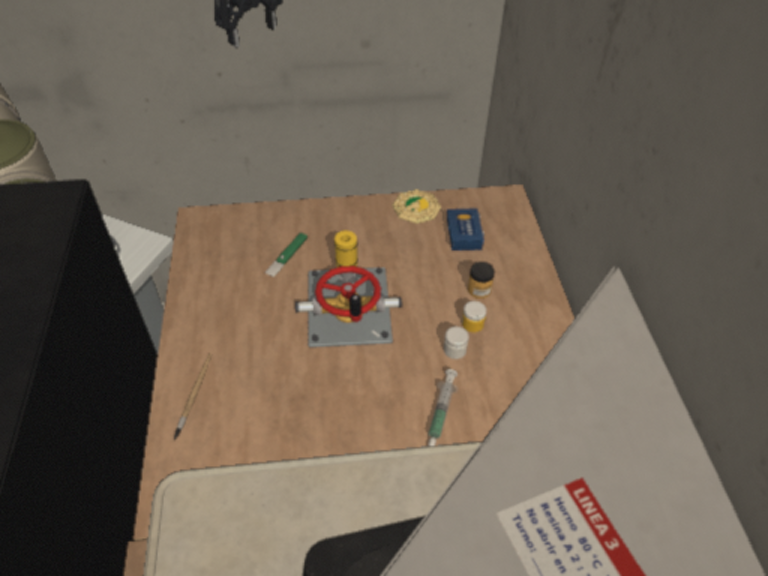

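View pics/t0.png

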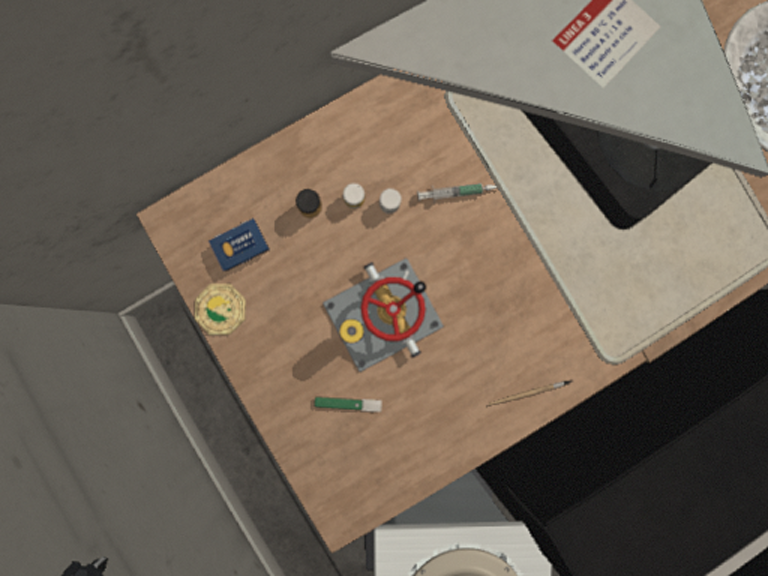

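The scene view shows the valve near (348,300), the collar near (346,240) and the handle near (355,300). In the top view the collar is at (351,330), the handle at (420,287) and the wheel hub at (393,309). All of these are in 1.5x pixels. I'll enlarge both views.

Run:
```python
from h import *
a=np.load("s0.npy")[140:240,180:290];b=np.load("t0.npy")[165:255,205:305]
f=lambda im:cv2.resize(im[:,:,::-1],None,fx=7,fy=7,interpolation=cv2.INTER_CUBIC)[:590]
def grid(im,x0,y0):
    im=f(im)
    for k in range(0,im.shape[1],70):cv2.putText(im,str(x0+k//7),(k,10),0,.4,(255,255,255));im[:,k]=im[:,k]//2+60
    for k in range(0,im.shape[0],70):cv2.putText(im,str(y0+k//7),(0,k+10),0,.4,(255,255,255));im[k]=im[k]//2+60
    return im
cv2.imwrite("pics/s1.png",grid(a,180,140));cv2.imwrite("pics/t1.png",grid(b,205,165))
```

```text
(no output)
```

View pics/s1.png

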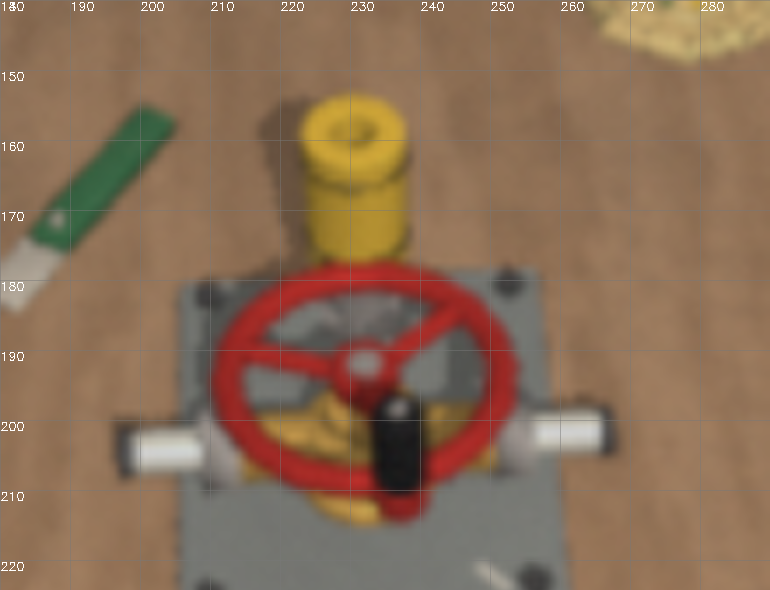

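View pics/t1.png

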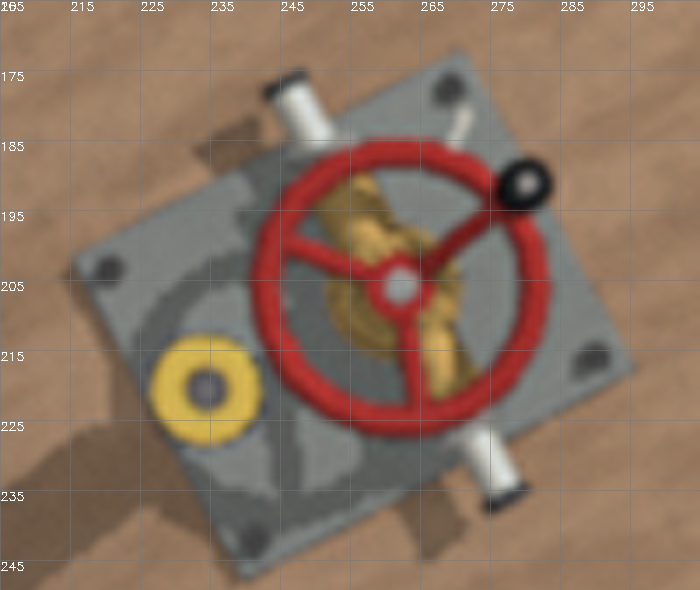

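Reading the crops in full-frame pixels, the scene view puts the collar top at (230.5,159), the handle top at (236.7,197.5), the hub at (232.2,191.5) and the mark at (250.3,222). The top view puts the collar top at (234.5,220.4), the handle top at (280,191.2), the hub at (262.2,205.7) and the mark at (270.6,183.2).

Run:
```python
from h import *
P=dict(collar=((230.5,159),(234.5,220.4)),handle=((236.7,197.5),(280,191.2)),hub=((232.2,191.5),(262.2,205.7)),mark=((250.3,222),(270.6,183.2)))
X={}
for k,(s,t) in P.items():
    X[k],e=tri(ray("scene",s),ray("top",t));print(k,np.round(X[k],4),np.round(e,4))
zt=dict(collar=.108,handle=.106,hub=.070,mark=.008)
for k in P: print(k,"top@z",np.round(atz("top",P[k][1],zt[k]),4),"scene@z",np.round(atz("scene",P[k][0],zt[k]),4))
h=X["hub"]
for k in("collar","handle","mark"):
    v=X[k]-h;print(k,"dist",np.hypot(*v[:2]),"ang",np.degrees(np.arctan2(v[1],v[0])))
Rm=Ro.from_rotvec(robot.get_state()["tcp_rot"]).as_matrix();print(Rm)
print(viewer.calibration("wrist"))
for n,uv in dict(scr0=(316/1.5,402/1.5),scr1=(381/1.5,406/1.5),brush0=(488/1.5,404/1.5),brush1=(570/1.5,381/1.5),jarR=(308/1.5,203/1.5),jarY=(354/1.5,197/1.5),jarW=(391/1.5,202/1.5)).items():print(n,atz("top",uv,.02)[:2].round(3))
```

```text
collar [0.5019 0.1938 0.105 ] [0.0019 0.0019]
handle [0.5711 0.083  0.1061] [0.0017 0.0017]
hub [0.538  0.1251 0.0687] [0.0021 0.0021]
mark [0.5991 0.0991 0.0087] [0.0016 0.0016]
collar top@z [0.5002 0.1928 0.108 ] scene@z [0.5049 0.192  0.108 ]
handle top@z [0.5696 0.0822 0.106 ] scene@z [0.5725 0.0839 0.106 ]
hub top@z [0.5361 0.1242 0.07  ] scene@z [0.5404 0.125  0.07  ]
mark top@z [0.5977 0.0983 0.008 ] scene@z [0.6003 0.1004 0.008 ]
collar dist 0.0776268556331985 ang 117.72666675528389
handle dist 0.053525338121490046 ang -51.79918111578952
mark dist 0.06642196039170696 ang -23.048956333136093
[[-9.51483474e-01  3.07699307e-01 -5.78968302e-04]
 [ 3.07699749e-01  9.51483009e-01 -9.73131003e-04]
 [ 2.51446766e-04 -1.10406647e-03 -9.99999359e-01]]
{'camera_matrix': array([[345.5377974 ,   0.        , 259.01219937],
       [  0.        , 345.5377974 , 196.95054576],
       [  0.        ,   0.        ,   1.        ]]), 'D': array([-0.06050571,  0.        ,  0.        ,  0.        ,  0.        ]), 'hand_eye': array([[-4.67926444e-05, -9.49039867e-01, -3.15156040e-01,
         8.22347166e-02],
       [ 9.99999942e-01,  6.17626089e-05, -3.34462318e-04,
         3.17458857e-04],
       [ 3.36882933e-04, -3.15156037e-01,  9.49039809e-01,
        -1.42354543e-01],
       [ 0.00000000e+00,  0.00000000e+00,  0.00000000e+00,
         1.00000000e+00]])}
scr0 [0.377 0.258]
scr1 [0.369 0.145]
brush0 [ 0.369 -0.042]
brush1 [ 0.406 -0.19 ]
jarR [0.725 0.27 ]
jarY [0.736 0.189]
jarW [0.726 0.124]
```

The heights (105, 106, 69 and 9 mm) and the distances from the axis (78, 54 and 66 mm) match the text. Valve yaw is about 27.5°, and the handle is at −52°, so the wheel is about 0.92 turns open. I'll move above the collar, with the fingers to close along the valve's x.

```bash
echo '[[1,[-0.0418,-0.0185,0],[0,0,0]],[1,[-0.0418,-0.0185,0],[0,0,0]],[1,[-0.0418,-0.0185,0],[0,0,0]],[1,[-0.0418,-0.0185,0],[0,0,0]],[1,[-0.0418,-0.0185,0],[0,0,0]],[1,[-0.0418,-0.0185,0],[0,0,0]],[1,[-0.0418,-0.0185,0],[0,0,0]],[1,[-0.0418,-0.0185,0],[0,0,0]],[1,[-0.0418,-0.0185,0],[0,0,0]],[1,[-0.0418,-0.0185,0],[0,0,0]]]' | python3 drive.py
echo '[[1,[0,0,0],[0,0,0.156]],[1,[0,0,0],[0,0,0.156]],[1,[0,0,0],[0,0,0.156]],[1,[0,0,0],[0,0,0.156]],[1,[0,0,0],[0,0,0.156]],[1,[0,0,0],[0,0,0]],[1,[0,0,0],[0,0,0]]]' | python3 drive.py
python3 - <<'E'
from h import *
st=robot.get_state();w=viewer.snapshot("wrist");np.save("w0.npy",w);np.save("w0p.npy",[st["tool_pos"],st["tcp_rot"]]);save(w,"pics/w0.png",1.5)
print(st["tool_pos"],Ro.from_rotvec(st["tcp_rot"]).as_matrix().round(3),st["qpos"])
E
```

```text
t: 1.35
tool_pos: [0.5032, 0.1937, 0.231]
tcp_rot: [-0.489, -3.103, 0.0]
contact_force: [1.0, 0.8, -0.2]
width: 1.0
grip_force: 0.0
t: 2.22
tool_pos: [0.5023, 0.1949, 0.2311]
tcp_rot: [-1.628, -2.686, 0.0]
contact_force: [0.0, 0.1, 0.9]
width: 0.999
grip_force: 0.0
[0.50228602 0.19486785 0.23112788] [[-0.463  0.887 -0.   ]
 [ 0.887  0.463 -0.   ]
 [ 0.    -0.    -1.   ]] [ 1.52527503e-01  3.43600011e-01  1.45593647e+00 -4.12050450e-05
  1.34243583e+00 -3.28500520e-01]
```

View pics/w0.png

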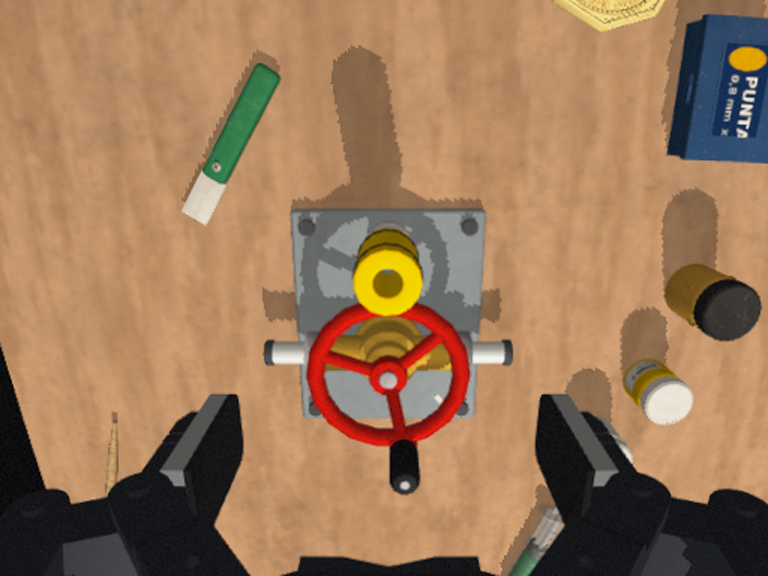

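The wrist view, in 1.5x pixels, shows the collar top at (388,282), the hub at (388,380), the handle top at (404,485) and the valve's axes aligned with the image.

Run:
```python
from h import *
p=np.load("w0p.npy")
W=dict(collar=((388,282),.106,(230.5,159),(234.5,220.4)),hub=((388,380),.07,(232.2,191.5),(262.2,205.7)),handle=((404,485),.106,(236.7,197.5),(280,191.2)),mark=((440,400),.008,(250.3,222),(270.6,183.2)))
for k,(u,z,s,t) in W.items():
    u=np.array(u)/1.5-.17
    x,e=tri(ray("wrist",u,p),ray("scene",s),ray("top",t))
    x2,e2=tri(ray("wrist",u,p),ray("top",t))
    R=Ro.from_rotvec(p[1]).as_matrix()
    w=atz("wrist",u,z,p)
    print(k,w.round(4),x.round(4),np.round(e,4),x2.round(4),"tool delta",(R.T@(w-p[0])).round(4))
c=[atz("wrist",np.array(u)/1.5-.17,.008,p) for u in((291,210),(485,210))]
print(np.degrees(np.arctan2(*(c[1]-c[0])[1::-1])),np.linalg.norm(c[1]-c[0]))
```

```text
collar [0.5008 0.1952 0.106 ] [0.5015 0.1943 0.1041] [0.0005 0.002  0.0019] [0.5009 0.1933 0.1003] tool delta [ 0.001  -0.0011  0.1251]
hub [0.5367 0.1262 0.07  ] [0.5377 0.1252 0.0681] [0.0005 0.0023 0.0019] [0.5368 0.1243 0.0667] tool delta [-0.0768 -0.0012  0.1611]
handle [0.5709 0.0824 0.106 ] [0.571  0.0829 0.1063] [0.0003 0.0019 0.0015] [0.5701 0.0826 0.1067] tool delta [-0.1315  0.0088  0.1251]
mark [0.5966 0.1007 0.008 ] [0.5984 0.0997 0.0067] [0.0012 0.0021 0.0016] [0.5984 0.0981 0.0026] tool delta [-0.1272  0.0401  0.2231]
27.566231181192997 0.1371473510680116
```

```bash
echo '[[1,[0.0005,-0.001,0.035],[0,0,0]],[1,[0,0,0.035],[0,0,0]],[1,[0,0,0.035],[0,0,0]],[1,[0,0,0.035],[0,0,0]],[1,[0,0,0.015],[0,0,0]],[1,[0,0,0.008],[0,0,0]],[1,[0,0,0],[0,0,0]]]' | python3 drive.py && echo '[[0,[0,0,0],[0,0,0]],[0,[0,0,0],[0,0,0]],[0,[0,0,0],[0,0,0]],[0,[0,0,0],[0,0,0]],[0,[0,0,0],[0,0,0]],[0,[0,0,0],[0,0,0]]]' | python3 drive.py
```

```text
t: 3.15
tool_pos: [0.5016, 0.1949, 0.0688]
tcp_rot: [1.632, 2.684, 0.001]
contact_force: [-0.7, 0.7, 0.4]
width: 0.999
grip_force: 0.0
t: 3.9
tool_pos: [0.5015, 0.1949, 0.069]
tcp_rot: [1.632, 2.684, 0.001]
contact_force: [-2.3, 0.9, 5.5]
width: 0.423
grip_force: 59.9
```

```bash
echo '[[0,[0,0,-0.01],[0,0,0]],[0,[0,0,-0.01],[0,0,0]],[0,[0,0,-0.01],[0,0,0]],[0,[0,0,-0.01],[0,0,0]],[0,[0,0,-0.02],[0,0,0]],[0,[0,0,-0.02],[0,0,0]],[0,[0,0,0],[0,0,0]]]' | python3 drive.py
python3 - <<'E'
from h import *
st=robot.get_state();R=Ro.from_rotvec(st["tcp_rot"]).as_matrix()
print((R.T@(np.array([.45,.33,st["tool_pos"][2]])-st["tool_pos"])).round(4))
E
```

```text
t: 4.78
tool_pos: [0.5019, 0.195, 0.1497]
tcp_rot: [1.631, 2.682, 0.003]
contact_force: [0.4, 0.1, -1.4]
width: 0.421
grip_force: 59.9
[ 1.437e-01  1.600e-02 -1.000e-04]
```

```bash
echo '[[0,[0.029,0.0032,0],[0,0,0]],[0,[0.029,0.0032,0],[0,0,0]],[0,[0.029,0.0032,0],[0,0,0]],[0,[0.029,0.0032,0],[0,0,0]],[0,[0.028,0.0032,0],[0,0,0]],[0,[0,0,0.03],[0,0,0]],[0,[0,0,0.03],[0,0,0]],[0,[0,0,0.03],[0,0,0]],[0,[0,0,0.02],[0,0,0]],[0,[0,0,0.01],[0,0,0]],[0,[0,0,0],[0,0,0]]]' | python3 drive.py
echo '[[0,[0,0,0.002],[0,0,0]],[0,[0,0,0.002],[0,0,0]],[0,[0,0,0],[0,0,0]],[0,[0,0,0],[0,0,0]]]' | python3 drive.py
```

```text
t: 6.15
tool_pos: [0.4489, 0.3299, 0.0278]
tcp_rot: [-1.632, -2.684, 0.002]
contact_force: [-0.0, 0.1, -1.6]
width: 0.42
grip_force: 60.0
t: 6.65
tool_pos: [0.4493, 0.3301, 0.0245]
tcp_rot: [1.632, 2.684, 0.0]
contact_force: [-0.3, -0.7, -0.7]
width: 0.424
grip_force: 60.0
```

```bash
for i in 1 2 3; do echo '[[0,[0,0,0.001],[0,0,0]],[0,[0,0,0],[0,0,0]]]' | python3 drive.py | grep -E "pos|contact"; done
```

```text
tool_pos: [0.4494, 0.3302, 0.024]
contact_force: [-2.1, -2.1, 6.1]
tool_pos: [0.4494, 0.3302, 0.024]
contact_force: [-6.3, -3.4, 16.1]
tool_pos: [0.4494, 0.3302, 0.0239]
contact_force: [-8.3, -5.3, 25.6]
```

The collar has touched the bench. I'll take the load off, open and rise.

```bash
echo '[[0,[0,0,-0.0025],[0,0,0]],[0,[0,0,0],[0,0,0]],[1,[0,0,0],[0,0,0]],[1,[0,0,0],[0,0,0]],[1,[0,0,0],[0,0,0]],[1,[0,0,0],[0,0,0]],[1,[0,0,0],[0,0,0]],[1,[0,0,-0.03],[0,0,0]],[1,[0,0,-0.04],[0,0,0]],[1,[0,0,-0.05],[0,0,0]],[1,[0,0,-0.05],[0,0,0]],[1,[0,0,-0.03],[0,0,0]]]' | python3 drive.py
python3 - <<'E'
from h import *
st=robot.get_state();R=Ro.from_rotvec(st["tcp_rot"]).as_matrix()
s=viewer.snapshot("scene");t=viewer.snapshot("top")
save(np.hstack([s[90:240,150:300],t[165:315,170:320]]),"pics/p1.png",2.6)
for h in([.571,.0827],):print((R.T@(np.array(h+[.231])-st["tool_pos"])).round(4))
E
```

```text
t: 8.9
tool_pos: [0.4495, 0.3302, 0.2265]
tcp_rot: [1.631, 2.683, 0.004]
contact_force: [0.5, 0.8, -0.8]
width: 1.001
grip_force: 0.0
[-0.2757 -0.006  -0.0045]
```

View pics/p1.png

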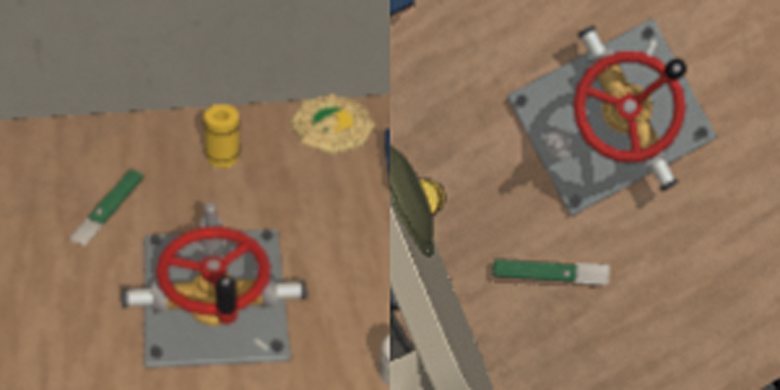

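The collar stands upright and free on the bench, at about (222,135) in the left half of the picture. The post is bare and the handle hasn't moved. Now I'll go to the handle.

```bash
echo '[[1,[-0.0394,-0.0009,0],[0,0,0]],[1,[-0.0394,-0.0009,0],[0,0,0]],[1,[-0.0394,-0.0009,0],[0,0,0]],[1,[-0.0394,-0.0009,0],[0,0,0]],[1,[-0.0394,-0.0009,0],[0,0,0]],[1,[-0.0394,-0.0009,0],[0,0,0]],[1,[-0.0394,-0.0006,0],[0,0,0]],[1,[0,0,0.04],[0,0,0]],[1,[0,0,0.04],[0,0,0]],[1,[0,0,0],[0,0,0]]]' | python3 drive.py
python3 - <<'E'
from h import *
st=robot.get_state();R=Ro.from_rotvec(st["tcp_rot"]).as_matrix()
print((R.T@(np.array([.571,.0825,.077])-st["tool_pos"])).round(4))
E
```

```text
t: 10.25
tool_pos: [0.569, 0.0824, 0.1406]
tcp_rot: [-1.63, -2.679, 0.005]
contact_force: [-0.1, 0.5, -0.2]
width: 1.002
grip_force: 0.0
[-0.0011  0.0022  0.0636]
```

```bash
echo '[[1,[-0.001,0.002,0.03],[0,0,0]],[1,[0,0,0.025],[0,0,0]],[1,[0,0,0.008],[0,0,0]],[1,[0,0,0],[0,0,0]],[0,[0,0,0],[0,0,0]],[0,[0,0,0],[0,0,0]],[0,[0,0,0],[0,0,0]],[0,[0,0,0],[0,0,0]],[0,[0,0,0],[0,0,0]],[0,[0,0,0],[0,0,0]]]' | python3 drive.py
python3 - <<'E'
from h import *
st=robot.get_state();p=st["tool_pos"];v=p[:2]-np.array([.5372,.1252]);print(p,np.hypot(*v),np.degrees(np.arctan2(v[1],v[0])))
print(Ro.from_rotvec(st["tcp_rot"]).as_matrix().round(4))
E
```

```text
t: 11.5
tool_pos: [0.5731, 0.0825, 0.0812]
tcp_rot: [1.632, 2.684, 0.0]
contact_force: [-2.1, 0.5, 5.6]
width: 0.208
grip_force: 58.6
[0.57310028 0.08248944 0.08121888] 0.055794460929166685 -49.95133263530618
[[-4.600e-01  8.879e-01  5.000e-04]
 [ 8.879e-01  4.600e-01 -1.000e-04]
 [-3.000e-04  4.000e-04 -1.000e+00]]
```

The handle is gripped. I'll write a helper that works out the circle steps in tool axes.

```bash
cat > circ.py <<'E'
import sys
from h import *
def steps(c,degs,start=None,r=.055):
    st=robot.get_state();p=st["tool_pos"];R=Ro.from_rotvec(st["tcp_rot"]).as_matrix()
    v=p[:2]-c;a=np.degrees(np.arctan2(v[1],v[0])) if start is None else start
    print("pos",p.round(4),"r",np.hypot(*v).round(4),"world ang",np.degrees(np.arctan2(v[1],v[0])).round(1),"F",np.round(st["contact_force"],1))
    q=p[:2] if start is None else c+r*np.array([np.cos(np.radians(a)),np.sin(np.radians(a))])
    o=[]
    for d in degs:
        a+=d;n=c+r*np.array([np.cos(np.radians(a)),np.sin(np.radians(a))])
        t=R.T@np.array([*(n-q),0]);o.append([0,*np.round(t[:2],3),0,0,0,0]);q=n
    print(str(o).replace("np.float64(","").replace(")","").replace(" ",""))
E
python3 -c "
from circ import *
steps(np.array([.5376,.1252]),[-20]*6)"
```

```text
pos [0.5731 0.0825 0.0812] r 0.0555 world ang -50.3 F [-2.1  0.5  5.6]
[[0,-0.0,-0.019,0,0,0,0],[0,0.006,-0.018,0,0,0,0],[0,0.012,-0.015,0,0,0,0],[0,0.016,-0.01,0,0,0,0],[0,0.019,-0.004,0,0,0,0],[0,0.019,0.003,0,0,0,0]]
```

```bash
for r in 1; do echo '[[0,[0,-0.019,0],[0,0,0]],[0,[0.006,-0.018,0],[0,0,0]],[0,[0.012,-0.015,0],[0,0,0]]]' | python3 drive.py; echo '[[0,[0.016,-0.010,0],[0,0,0]],[0,[0.019,-0.004,0],[0,0,0]],[0,[0.019,0.003,0],[0,0,0]],[0,[0,0,0],[0,0,0]]]' | python3 drive.py;done; python3 -c "
from circ import *
steps(np.array([.5376,.1252]),[-20]*6)"
```

```text
t: 11.88
tool_pos: [0.5191, 0.0732, 0.0812]
tcp_rot: [1.631, 2.681, -0.0]
contact_force: [4.0, 2.1, 2.6]
width: 0.208
grip_force: 59.5
t: 12.38
tool_pos: [0.4835, 0.1185, 0.0812]
tcp_rot: [-1.63, -2.685, -0.001]
contact_force: [-4.4, 0.8, 9.3]
width: 0.211
grip_force: 60.5
pos [0.4835 0.1185 0.0812] r 0.0545 world ang -173.0 F [-4.4  0.8  9.3]
[[0,0.017,0.009,0,0,0,0],[0,0.012,0.015,0,0,0,0],[0,0.006,0.018,0,0,0,0],[0,-0.0,0.019,0,0,0,0],[0,-0.007,0.018,0,0,0,0],[0,-0.012,0.015,0,0,0,0]]
```

```bash
echo '[[0,[0.017,0.009,0],[0,0,0]],[0,[0.012,0.015,0],[0,0,0]],[0,[0.006,0.018,0],[0,0,0]],[0,[0,0,0],[0,0,0]]]' | python3 drive.py; echo '[[0,[0,0.019,0],[0,0,0]],[0,[-0.007,0.018,0],[0,0,0]],[0,[-0.012,0.015,0],[0,0,0]],[0,[0,0,0],[0,0,0]]]' | python3 drive.py; python3 -c "
from circ import *
P=np.array([[.5731,.0825],[.4835,.1185],robot.get_state()['tool_pos'][:2]])
A=2*(P[1:]-P[0]);c=np.linalg.solve(A,(P[1:]**2).sum(1)-(P[0]**2).sum());print(c,np.hypot(*(P[0]-c)))
steps(np.array([.5376,.1252]),[-20]*3+[-8]*4)"
```

```text
t: 12.88
tool_pos: [0.5058, 0.1693, 0.0812]
tcp_rot: [-1.631, -2.685, -0.004]
contact_force: [-2.2, 6.3, 8.3]
width: 0.21
grip_force: 60.4
t: 13.38
tool_pos: [0.5618, 0.1745, 0.0812]
tcp_rot: [1.632, 2.682, 0.003]
contact_force: [2.6, 0.2, 4.8]
width: 0.214
grip_force: 60.1
[0.53809988 0.12489081] 0.054972621550988324
pos [0.5618 0.1745 0.0812] r 0.0549 world ang 63.8 F [2.6 0.2 4.8]
[[0,-0.017,0.009,0,0,0,0],[0,-0.019,0.002,0,0,0,0],[0,-0.019,-0.004,0,0,0,0],[0,-0.007,-0.004,0,0,0,0],[0,-0.006,-0.004,0,0,0,0],[0,-0.006,-0.005,0,0,0,0],[0,-0.005,-0.006,0,0,0,0]]
```

```bash
echo '[[0,[-0.017,0.009,0],[0,0,0]],[0,[-0.019,0.002,0],[0,0,0]],[0,[-0.019,-0.004,0],[0,0,0]],[0,[-0.007,-0.004,0],[0,0,0]],[0,[0,0,0],[0,0,0]]]' | python3 drive.py;  python3 -c "
from circ import *
steps(np.array([.5380,.125]),[-4]*8)"
```

```text
t: 14.0
tool_pos: [0.5927, 0.12, 0.0813]
tcp_rot: [1.632, 2.68, 0.002]
contact_force: [7.3, -2.1, 2.4]
width: 0.208
grip_force: 59.9
pos [0.5927 0.12   0.0813] r 0.0549 world ang -5.2 F [ 7.3 -2.1  2.4]
[[0,-0.003,-0.002,0,0,0,0],[0,-0.003,-0.002,0,0,0,0],[0,-0.003,-0.003,0,0,0,0],[0,-0.003,-0.003,0,0,0,0],[0,-0.002,-0.003,0,0,0,0],[0,-0.002,-0.003,0,0,0,0],[0,-0.002,-0.003,0,0,0,0],[0,-0.002,-0.003,0,0,0,0]]
```

```bash
echo '[[0,[-0.003,-0.002,0],[0,0,0]],[0,[-0.003,-0.002,0],[0,0,0]],[0,[-0.003,-0.003,0],[0,0,0]],[0,[0,0,0],[0,0,0]]]' | python3 drive.py|grep -E "pos|contact"; for i in 1 2 3; do echo '[[0,[-0.002,-0.003,0],[0,0,0]],[0,[0,0,0],[0,0,0]]]' | python3 drive.py|grep -E "pos|contact"; python3 -c "
from circ import *
steps(np.array([.5380,.125]),[])"; done
```

```text
tool_pos: [0.5906, 0.1092, 0.0813]
contact_force: [6.8, -2.8, 2.6]
tool_pos: [0.5894, 0.1059, 0.0813]
contact_force: [10.9, -3.5, -0.1]
pos [0.5894 0.1059 0.0813] r 0.0549 world ang -20.4 F [10.9 -3.5 -0.1]
[]
tool_pos: [0.5884, 0.1035, 0.0814]
contact_force: [14.5, 1.3, -3.1]
pos [0.5884 0.1035 0.0814] r 0.0548 world ang -23.0 F [14.5  1.3 -3.1]
[]
tool_pos: [0.5882, 0.1031, 0.0815]
contact_force: [24.4, 18.1, -9.0]
pos [0.5882 0.1031 0.0815] r 0.0547 world ang -23.5 F [24.4 18.1 -9. ]
[]
```

The wheel is on the stop: the handle stands at −23.3°, on the mark, and the force climbed without further motion. Now I'll back off two turns.

```bash
echo '[[0,[0.002,0.003,0],[0,0,0]],[0,[0,0,0],[0,0,0]]]' | python3 drive.py
python3 - <<'E'
from circ import *
st=robot.get_state();c=np.array([.5380,.125])
steps(c,[])
R=Ro.from_rotvec(st["tcp_rot"]).as_matrix();q=st["tool_pos"][:2]-np.array(st["contact_force"])[:2]/9500
v=q-c;print("cmd",q,np.hypot(*v),np.degrees(np.arctan2(v[1],v[0])))
a=-23.3
o=[]
for i in range(18):
    a+=20;n=c+.055*np.array([np.cos(np.radians(a)),np.sin(np.radians(a))]);t=R.T@np.array([*(n-q),0]);o.append(list(t[:2].round(3)));q=n
print(*["[0,%g,%g,0,0,0,0]"%tuple(x) for x in o],sep=",")
E
```

```text
t: 15.5
tool_pos: [0.5884, 0.1036, 0.0814]
tcp_rot: [1.629, 2.679, 0.006]
contact_force: [14.1, 1.5, -2.6]
width: 0.21
grip_force: 60.2
pos [0.5884 0.1036 0.0814] r 0.0548 world ang -23.0 F [14.1  1.5 -2.6]
[]
cmd [0.58693936 0.10343094] 0.053481637776889634 -23.78453879299486
[0,0.014,0.014,0,0,0,0],[0,0.018,0.007,0,0,0,0],[0,0.019,0,0,0,0,0],[0,0.018,-0.006,0,0,0,0],[0,0.015,-0.012,0,0,0,0],[0,0.01,-0.016,0,0,0,0],[0,0.004,-0.019,0,0,0,0],[0,-0.003,-0.019,0,0,0,0],[0,-0.009,-0.017,0,0,0,0],[0,-0.014,-0.012,0,0,0,0],[0,-0.018,-0.007,0,0,0,0],[0,-0.019,-0,0,0,0,0],[0,-0.018,0.006,0,0,0,0],[0,-0.015,0.012,0,0,0,0],[0,-0.01,0.016,0,0,0,0],[0,-0.004,0.019,0,0,0,0],[0,0.003,0.019,0,0,0,0],[0,0.009,0.017,0,0,0,0]
```

```bash
echo '[[0,[0.014,0.014,0],[0,0,0]],[0,[0.018,0.007,0],[0,0,0]],[0,[0.019,0,0],[0,0,0]],[0,[0.018,-0.006,0],[0,0,0]],[0,[0.015,-0.012,0],[0,0,0]],[0,[0.010,-0.016,0],[0,0,0]]]' | python3 drive.py; python3 -c "
from circ import *
steps(np.array([.5380,.125]),[])";echo '[[0,[0.004,-0.019,0],[0,0,0]],[0,[-0.003,-0.019,0],[0,0,0]],[0,[-0.009,-0.017,0],[0,0,0]],[0,[-0.014,-0.012,0],[0,0,0]],[0,[-0.018,-0.007,0],[0,0,0]],[0,[-0.019,0,0],[0,0,0]]]' | python3 drive.py; python3 -c "
from circ import *
steps(np.array([.5380,.125]),[])"
```

```text
t: 16.25
tool_pos: [0.5309, 0.18, 0.0812]
tcp_rot: [1.629, 2.682, -0.003]
contact_force: [5.7, -19.9, 4.7]
width: 0.209
grip_force: 61.1
pos [0.5309 0.18   0.0812] r 0.0554 world ang 97.3 F [  5.7 -19.9   4.7]
[]
t: 17.0
tool_pos: [0.4919, 0.0947, 0.0812]
tcp_rot: [-1.632, -2.683, -0.001]
contact_force: [2.1, 5.4, 6.3]
width: 0.207
grip_force: 61.3
pos [0.4919 0.0947 0.0812] r 0.0551 world ang -146.7 F [2.1 5.4 6.3]
[]
```

```bash
echo '[[0,[-0.018,0.006,0],[0,0,0]],[0,[-0.015,0.012,0],[0,0,0]],[0,[-0.010,0.016,0],[0,0,0]],[0,[-0.004,0.019,0],[0,0,0]],[0,[0.003,0.019,0],[0,0,0]],[0,[0.009,0.017,0],[0,0,0]],[0,[0,0,0],[0,0,0]]]' | python3 drive.py; python3 -c "
from circ import *
steps(np.array([.5380,.125]),[20]*9)"
```

```text
t: 17.88
tool_pos: [0.5892, 0.1051, 0.0813]
tcp_rot: [1.629, 2.682, 0.003]
contact_force: [7.4, -0.3, 3.8]
width: 0.209
grip_force: 61.0
pos [0.5892 0.1051 0.0813] r 0.0549 world ang -21.2 F [ 7.4 -0.3  3.8]
[[0,0.015,0.012,0,0,0,0],[0,0.018,0.006,0,0,0,0],[0,0.019,-0.0,0,0,0,0],[0,0.018,-0.007,0,0,0,0],[0,0.014,-0.013,0,0,0,0],[0,0.009,-0.017,0,0,0,0],[0,0.003,-0.019,0,0,0,0],[0,-0.004,-0.019,0,0,0,0],[0,-0.01,-0.016,0,0,0,0]]
```

One turn is done (−21.2°). Next is the second turn, with one pause to check.

```bash
echo '[[0,[0.015,0.012,0],[0,0,0]],[0,[0.018,0.006,0],[0,0,0]],[0,[0.019,0,0],[0,0,0]],[0,[0.018,-0.007,0],[0,0,0]],[0,[0.014,-0.013,0],[0,0,0]],[0,[0.009,-0.017,0],[0,0,0]]]' | python3 drive.py; echo '[[0,[0.003,-0.019,0],[0,0,0]],[0,[-0.004,-0.019,0],[0,0,0]],[0,[-0.010,-0.016,0],[0,0,0]],[0,[0,0,0],[0,0,0]]]' | python3 drive.py; python3 -c "
from circ import *
steps(np.array([.5380,.125]),[20]*8)"
```

```text
t: 18.62
tool_pos: [0.5277, 0.1792, 0.0812]
tcp_rot: [1.63, 2.684, 0.002]
contact_force: [4.8, -7.1, 6.0]
width: 0.208
grip_force: 61.3
t: 19.12
tool_pos: [0.4858, 0.1426, 0.0813]
tcp_rot: [1.632, 2.681, 0.001]
contact_force: [6.1, -4.1, 1.5]
width: 0.206
grip_force: 60.9
pos [0.4858 0.1426 0.0813] r 0.0551 world ang 161.4 F [ 6.1 -4.1  1.5]
[[0,-0.016,-0.011,0,0,0,0],[0,-0.018,-0.005,0,0,0,0],[0,-0.019,0.001,0,0,0,0],[0,-0.017,0.008,0,0,0,0],[0,-0.014,0.013,0,0,0,0],[0,-0.008,0.017,0,0,0,0],[0,-0.002,0.019,0,0,0,0],[0,0.005,0.019,0,0,0,0]]
```

```bash
echo '[[0,[-0.016,-0.011,0],[0,0,0]],[0,[-0.018,-0.005,0],[0,0,0]],[0,[-0.019,0.001,0],[0,0,0]],[0,[-0.017,0.008,0],[0,0,0]],[0,[-0.014,0.013,0],[0,0,0]],[0,[-0.008,0.017,0],[0,0,0]],[0,[-0.002,0.019,0],[0,0,0]],[0,[0.005,0.019,0],[0,0,0]],[0,[0,0,0],[0,0,0]]]' | python3 drive.py; python3 -c "
from circ import *
steps(np.array([.5380,.125]),[6]*3)"
```

```text
t: 20.25
tool_pos: [0.5822, 0.0926, 0.0813]
tcp_rot: [1.629, 2.68, 0.002]
contact_force: [9.9, -3.7, 2.3]
width: 0.208
grip_force: 61.0
pos [0.5822 0.0926 0.0813] r 0.0549 world ang -36.2 F [ 9.9 -3.7  2.3]
[[0,0.003,0.005,0,0,0,0],[0,0.003,0.005,0,0,0,0],[0,0.004,0.004,0,0,0,0]]
```

```bash
echo '[[0,[0.003,0.005,0],[0,0,0]],[0,[0.004,0.005,0],[0,0,0]],[0,[0,0,0],[0,0,0]],[0,[0,0,0],[0,0,0]],[0,[0,0,0],[0,0,0]]]' | python3 drive.py
python3 - <<'E'
from circ import *
steps(np.array([.5380,.125]),[2])
s=viewer.snapshot("scene");t=viewer.snapshot("top")
save(np.hstack([s[90:240,150:300],t[165:315,170:320]]),"pics/p2.png",2.6)
E
```

```text
t: 20.88
tool_pos: [0.5881, 0.1028, 0.0814]
tcp_rot: [1.629, 2.678, 0.004]
contact_force: [12.8, -4.1, 0.7]
width: 0.21
grip_force: 60.6
pos [0.5881 0.1028 0.0814] r 0.0548 world ang -23.9 F [12.8 -4.1  0.7]
[[0,0.001,0.002,0,0,0,0]]
```

View pics/p2.png

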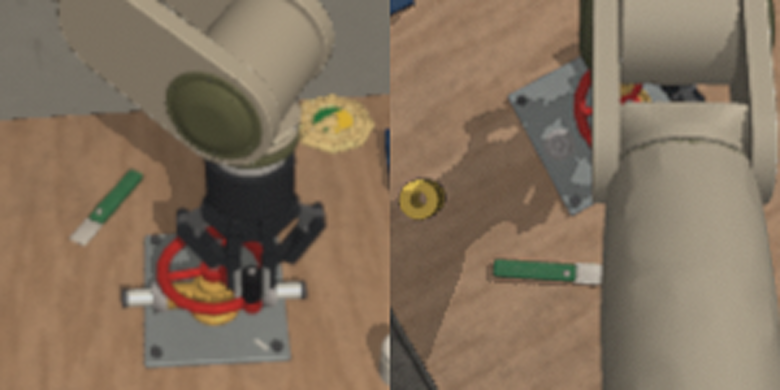

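The handle is gripped, 720° back from the stop to within about 1°. The collar still stands upright, at about (420,198) in the right half. Handing in.

```bash
python3 -c "
from bench import robot, viewer
print(robot.get_state()['qd'].round(4)); print(robot.sign_off())"
```

```text
[ 0.0002  0.001   0.0006 -0.0005  0.0004 -0.0006]
the job is handed in; nothing more can be done
None
```

The job is handed in (no verdict shown): the collar stands upright on the bench clear of the valve, and the wheel was closed onto its stop, then backed off two full turns to within about 1° by my measurement, ending at rest with the gripper still holding the crank handle.

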